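# Cover the weights, then hold the herb bin open

## Task

The herb bin is about to be refilled from across the bench. First slide the cover of the wooden weight box fully shut so that nothing can fall among the brass weights, and only then raise the metal bin's hinged lid to 50 degrees from its closed position. The lid falls shut when let go, so finish while still holding it steady at that angle with the gripper, and leave the jar, the mortar and the pan where they stand.

Things in the scene. Friction and masses are not known exactly. Their poses are not given: they have to be found in the camera images.
- bin: Open-topped aluminium herb bin, fixed to the bench, 220 (its x) x 200 (its y) x 100 mm high, walls 5 mm. Origin: centre of its underside. Its -x side, where the lid is hinged, faces roughly to the robot; its yaw varies.
- lid (a joint): Hinge of the bin's flat steel lid (222 x 200 x 6 mm, roughly 0.3 to 0.6 kg), in rad: 0 closed and level, growing as the far (+x) edge rises and the lid tips towards the robot; 50 degrees is 0.873 rad; stop at 1.9. Very little friction: let go below 1.4 rad, it falls shut.
- lid_hinge (a point): Point on the lid's hinge line, at mid-width: on the bin's -x rim, 110 mm from the bin's centre along its -x, 100 mm above the bench. The hinge line runs along the bin's y. The point turns with the lid.
- lid_handle (a point): Middle of the bar of the lid's bow handle: a round steel bar 10 mm thick, straight for 90 mm along the bin's y, its centreline 35 mm above the lid's upper face, with open space underneath, on two posts. Lid closed: 175 mm from the hinge line along the bin's +x, 41 mm above it (141 mm above the bench). It turns with the lid, and the round bar can turn between the fingers.
- weight_box: Wooden box for brass balance weights, fixed to the bench, 240 (its x) x 120 (its y) mm, 50 mm high, with 9 mm high side rails to 59 mm. Its +x half (away from the robot) is the open compartment, its -x half a solid deck. Origin: centre of its underside. Its yaw varies.
- cover (a joint): Slide of the weight box's flat wooden cover (120 x 107 x 6 mm, between the rails), in m: 0 fully shut over the compartment (against a stop), growing as the cover moves along the box's -x on to the deck; at most 0.115. About 2 N of friction and some drag; it stays where it is left.
- cover_handle (a point): Middle of the bar of the cover's bow handle: a round steel bar 10 mm thick, straight for 64 mm along the box's y, its centreline 35 mm above the cover's upper face and 91.5 mm above the bench, with open space underneath. It lies over the cover's centre: when shut, 60 mm from the box's centre along its +x.
- jar: Bystander: amber glass jar with a white cap, 68 mm across, 110 mm tall, standing. Origin: centre of its underside.
- mortar: Bystander: white ceramic mortar, 90 mm across, 75 mm tall, standing. Origin: centre of its underside.
- pan: Bystander: round steel pan, 150 mm across, 40 mm tall, standing. Origin: centre of its underside.

How it is judged:
On the way, in this order (a step that is already met when the one before it is completed fails the run):
1. the weight box's cover is fully shut (within 6 mm) while the bin's lid is still closed (value of joint cover below 0.006 m and value of joint lid below 0.1 rad), for 0.2 s.
2. the gripper holds the lid between 43 and 57 degrees, steady (value of joint lid between 0.75 and 0.995 rad and contact force between the fingers and bin above 0.3 N and velocity of joint lid between -0.08 and 0.08 rad/s), for 0.3 s.
At the end, for the whole second after the job is handed in: The cover is within 6 mm of fully shut; the lid stays still (under 0.08 rad/s) at 50 degrees, give or take 7, carried by the gripper's fingers (over 0.3 N of contact) and propped by no other thing; jar, mortar and pan stand upright (all of step 2 and value of joint cover below 0.006 m and contact force between bin and jar below 0.1 N and contact force between bin and mortar below 0.1 N and contact force between bin and pan below 0.1 N and angle between each of jar, mortar, pan's own z axis and vertical below 0.15 rad); the arm keeps its last pose, push and grip.
It fails at once if the bin's lid is raised (over 0.15 rad) while the weight box is still uncovered (over 12 mm open) (value of joint lid above 0.15 rad and value of joint cover above 0.012 m).
It fails at once if the jar, the mortar or the pan is moved by more than 25 mm (distance of any of jar, mortar, pan from where it was at the start of the episode above 0.025 m).
It also fails if it takes over 54 s, if anything falls off the work surface, if the arm or the gripper's body presses on something with over 40 N, if the wrist force passes 120 N, or if a joint passes its speed limit or range.

## Robot

A 7-joint arm with a two-finger parallel gripper is mounted at the origin on the work surface. World frame = base frame: x ahead of the robot, y to its left, z up, the work surface at z = 0. Lengths are in m, angles in rad, forces in N, time in s.
With the tool pointing down it reaches from about 0.4 to 0.85 m from the base axis. Payload 4.5 kg.
Tool frame: the origin (TCP) lies at the very end of the fingers, on their centre line; the grasp point (between the pads) lies 19 mm behind it; z points along the fingers, y is the line along which they close (so a half turn about z gives the same grasp; the last joint's range is limited). The gripper opens to 88 mm and grips with 3 to 60 N. Pads are 18 mm wide; open, the fingers measure 123 mm over their backs; the gripper's body (75 mm by 187 mm) begins 45 mm behind the grasp point.
Start: joints at [-1.197, 0.689, -0.195, 1.565, 0.157, 0.902, -0.215], TCP at [0.208, 0.589, 0.239] pointing down, gripper open.
Joint ranges: [-3.01, 3.01], [-0.46, 2.08], [-1.47, 1.51], [0.13, 2.56], [-1, 4.14], [0.04, 2.09], [-2.66, 2.66]. Speed limits (rad/s): [2.57, 2.57, 3.14, 3.14, 3.14, 3.14, 3.14].

## Interface

Orientations are given as a unit quaternion [x, y, z, w].
In Python, from plant import r, optics gives the robot as it stands.
- The arm moves only by the tool servo_tool, never from a script. Its arguments are lists of equal length, an entry for each row: "translation": the shift along the tool's x, y, z in m, a list of three; "turn": the turn, a rotation vector about the tool's x, y, z in rad, a list of three. In form: {"translation": [[dx, dy, dz], ...], "turn": [[rx, ry, rz], ...]}. A call has 1 to 10 rows; each row shifts and turns the commanded pose from where the row before left it, along the tool's axes as they then stand; what a row does not reach is not made up. A row lasts 1/8 s, in which the tool goes at most 62.5 mm and 10.7 degrees, less where a joint would pass 70% of its speed; a pose out of reach is approached as far as the arm can. A call is refused whole if a number of a shift passes 0.0625 or a number of a turn 0.188, either way. A call with a gripper value outside its range is refused whole. "grip" is the opening, from 0 (shut) to 1 (fully open), set as the call begins (left out, the last holds). The fingers move at their own pace and stop on an object; "grip_force" is the grip in N (left out, the last holds). Time passes only in rows, so rows that do not move let the fingers close. It gives the time, the measured TCP pose, the force, the opening and the grip force at its end, in the units of the state.
- r.get_state(): the state, without advancing time (a new reading comes with each control period).
- optics.snapshot(name): name is "side" or "top" or "wrist"; returns a dict with "img" (480x640x3 uint8, red, green, blue), "z_map" (480x640 float32, m along the optical axis (not along the pixel's ray), 0 where there is no reading), "mtx" (3x3 intrinsics, pixels), "R" (3x3) and "t" (3): a world point X has camera coordinates R X + t. Camera axes: x right, y down, z forward; pixel columns grow to the right and rows downward; lengths in m; the calibration is good to about 2 mm. A picture is of the moment at which its call begins.
- r.finish_job(): hands the job in; it is judged then, once.
The state is a dict: "clock": time; "q": joint angles; "qd": joint speeds; "joint_torque": joint torques, N m; "tool_pos": TCP position; "eef_rot": TCP orientation; "contact_force": force on the tool from outside, world axes, zero at the start; "moment": the same for the moment, N m; "opening": opening from 0.0 (shut) to 1.0 (fully open); "finger_force": force on a finger pad.
Only numpy, scipy, OpenCV 4.12 (cv2) and the standard library are available. Lean on these libraries where they do the work, as an engineer would, in place of code of your own. Each camera call takes 0.05 s, during which the arm holds its last target. There are 200 camera calls.

## Working session

There is one attempt and no reset: what is moved stays moved. The work goes in short steps, Python scripts to look and compute and a tool call to move; the robot and the scene stay as the last step left them, time stands still between calls to the robot, and variables do not carry over. Pictures are saved under pics/ and viewed, at most 10 in all, crops included, and the job is handed in when it is done.

Besides the shell and the picture viewer there is one more tool, called after ">>>" by a JSON object that holds its "op" and its "data", one argument or row to a line. servo_tool: Moves the arm, as the interface text tells. Its arguments: {"type":"object","properties":{"translation":{"type":"array"},"turn":{"type":"array"},"grip":{"type":"number"},"grip_force":{"type":"number"}},"required":["translation","turn"]}

```bash
mkdir -p pics; python3 - <<'E'
from plant import r, optics
import cv2,numpy as np
s=r.get_state();print(s)
for n in["top","side"]:
    d=optics.snapshot(n);cv2.imwrite(f"pics/{n}0.png",d["img"][:,:,::-1]);np.savez(f"{n}0.npz",**d)
    print(n,d["mtx"],d["R"],d["t"],(d["z_map"]>0).mean())
E
```

```text
{'clock': 0.0, 'q': array([-1.1972131 ,  0.68996302, -0.19451103,  1.56633463,  0.15727725,
        0.90247396, -0.21511094]), 'qd': array([-0.00119998,  0.00116008, -0.00077501,  0.00030765,  0.00010833,
        0.00059269, -0.00021066]), 'joint_torque': array([ 1.62984593e-04, -5.27556753e+01, -1.26672562e+00, -1.53428149e+01,
       -5.25827799e-02,  6.35184944e-03,  1.53027263e-04]), 'tool_pos': array([0.20813636, 0.58866701, 0.23792553]), 'eef_rot': array([ 1.69047904e-01,  9.85607429e-01, -8.90123820e-04, -9.55028243e-05]), 'contact_force': array([-1.12795388, -0.57461375,  0.64979041]), 'moment': array([ 0.07071397, -0.01819527, -0.02388222]), 'finger_force': 0.0, 'opening': 0.9975139363111497}
top [[435.28128601   0.         319.78324565]
 [  0.         435.28128601 240.55718386]
 [  0.           0.           1.        ]] [[ 0.01893079 -0.99974033 -0.01268428]
 [-0.99581324 -0.01771864 -0.08967738]
 [ 0.08942935  0.01432883 -0.99589009]] [-0.00311373  0.61797929  1.12728177] 0.99591796875
side [[490.19753964   0.         309.65663697]
 [  0.         490.19753964 252.41601672]
 [  0.           0.           1.        ]] [[ 0.89809846 -0.43930098  0.0208279 ]
 [-0.27061992 -0.58934028 -0.76121147]
 [ 0.34667567  0.6780064  -0.64816919]] [-0.52682997  0.25650638  1.32084084] 0.9961751302083334
```

View pics/top0.png

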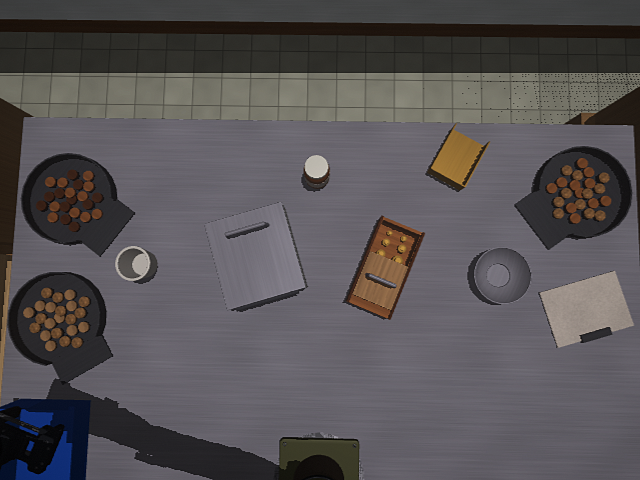

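View pics/side0.png

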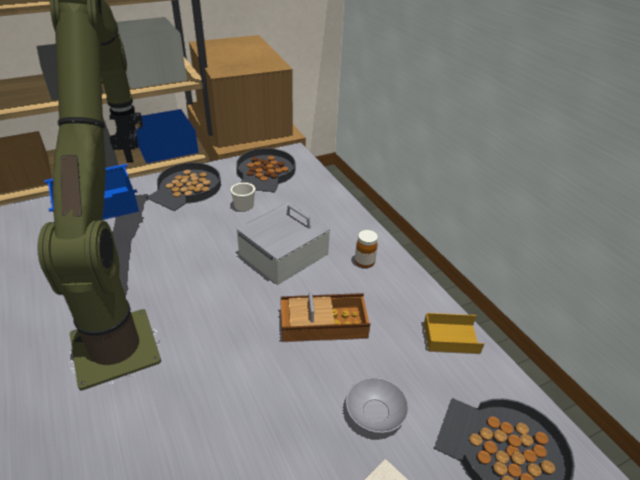

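The top view shows the bin lid, with corners near (205,222), (282,203), (306,289) and (232,310), and its handle from (225,235) to (270,224). It also shows the weight box, with corners near (381,216), (424,233), (390,318) and (346,303), and the cover bar from (366,274) to (396,287). The side view confirms the lid is closed and the compartment's far half is open.

```bash
cat > h.py <<'E'
import numpy as np,cv2
def cloud(d):
    v,u=np.mgrid[:480,:640];z=d["z_map"].astype(float);K=d["mtx"]
    P=np.stack([(u-K[0,2])/K[0,0]*z,(v-K[1,2])/K[1,1]*z,z],-1)
    return (P-d["t"])@d["R"]   # R^T (P - t)
def rect(W,m):
    p=W[m];r=cv2.minAreaRect((p[:,:2]*1000).astype(np.float32));return len(p),np.round(r[0],1),np.round(r[1],1),round(r[2],1),p[:,2].min().round(4),np.median(p[:,2]).round(4),p[:,2].max().round(4)
def roi(W,x0,x1,y0,y1,z0,z1): return (W[...,0]>x0)&(W[...,0]<x1)&(W[...,1]>y0)&(W[...,1]<y1)&(W[...,2]>z0)&(W[...,2]<z1)
E
python3 - <<'E'
from h import *
for n in["top","side"]:
    d=dict(np.load(n+"0.npz"));W=cloud(d)
    if n=="top":
        for u,v in[(248,229),(255,260),(381,280),(400,240),(316,163),(135,264),(498,275),(320,350)]:print(u,v,W[v,u].round(4))
    B=(0.38,0.75,0.0,0.32);C=(0.38,0.72,-0.26,-0.04)
    print(n)
    print("lid",rect(W,roi(W,*B,.095,.118)))
    print("lidbar",rect(W,roi(W,*B,.130,.16)))
    print("boxtop",rect(W,roi(W,*C,.052,.07)))
    print("boxall",rect(W,roi(W,*C,.030,.07)))
    print("cbar",rect(W,roi(W,*C,.082,.11)))
    for nm,b,zz in[("lidbar",B,(.133,.16)),("cbar",C,(.085,.11))]:
        p=W[roi(W,*b,*zz)];c=p[:,:2].mean(0);vv=np.linalg.svd(p[:,:2]-c)[2][0];print(nm,c.round(4),np.degrees(np.arctan2(vv[1],vv[0])).round(1),np.ptp((p[:,:2]-c)@vv))
E
```

```text
248 229 [0.6319 0.1786 0.1468]
255 260 [0.5597 0.1653 0.1109]
381 280 [ 0.5166 -0.1458  0.0968]
400 240 [ 0.625  -0.2073  0.0091]
316 163 [0.8052 0.0202 0.1107]
135 264 [0.5472 0.5057 0.0093]
498 275 [ 0.536  -0.4679  0.0091]
320 350 [0.3287 0.0025 0.0014]
top
lid (7301, array([568. , 167.8]), array([231.3, 200.9]), 17.3, np.float64(0.095), np.float64(0.108), np.float64(0.1172))
lidbar (177, array([633.8, 185.7]), array([ 10.3, 100.3]), 17.3, np.float64(0.1326), np.float64(0.147), np.float64(0.1546))
boxtop (2622, array([ 551.2, -161.3]), array([120.5, 240.5]), 68.4, np.float64(0.052), np.float64(0.0587), np.float64(0.069))
boxall (3139, array([ 551.2, -161.3]), array([120.5, 240.5]), 68.4, np.float64(0.03), np.float64(0.0581), np.float64(0.069))
cbar (125, array([ 517.2, -146.2]), array([73.3, 10.1]), 68.1, np.float64(0.0822), np.float64(0.0974), np.float64(0.1048))
lidbar [0.6331 0.1858] 107.3 0.09967950161606712
cbar [ 0.5169 -0.1466] -111.8 0.07334141142336092
side
lid (2854, array([566.8, 164. ]), array([237.6, 209.6]), 17.4, np.float64(0.0951), np.float64(0.105), np.float64(0.1177))
lidbar (90, array([632.2, 182.5]), array([ 12.6, 102.5]), 18.0, np.float64(0.1303), np.float64(0.1427), np.float64(0.1511))
boxtop (1597, array([ 549.4, -162.5]), array([128.5, 240. ]), 68.2, np.float64(0.052), np.float64(0.0561), np.float64(0.0694))
boxall (2618, array([ 549.3, -162.9]), array([129.4, 240.3]), 68.2, np.float64(0.03), np.float64(0.0541), np.float64(0.0694))
cbar (83, array([ 514. , -152.4]), array([76.1,  9.6]), 68.0, np.float64(0.0821), np.float64(0.0941), np.float64(0.0995))
lidbar [0.6313 0.1808] -72.1 0.10093505768297545
cbar [ 0.5128 -0.1544] -111.8 0.07261631451888895
```

```bash
cat >> h.py <<'E'
from scipy.linalg import logm,expm
from scipy.spatial.transform import Rotation as Ro
def T(p,R):
    M=np.eye(4);M[:3,:3]=R;M[:3,3]=p;return M
def down(yaw,tilt=0):
    "tool z down, tool y along world yaw (deg); tilt: turn about the horizontal bar axis, top of tool leaning to -y_tool"
    a=np.radians(yaw);y=np.array([np.cos(a),np.sin(a),0]);z=np.array([0,0,-1.])
    R=np.stack([np.cross(y,z),y,z],1);b=np.cross(y,-z)  # b = y x up
    return Ro.from_rotvec(b*np.radians(tilt)*-1 if False else b*np.radians(-tilt)*-1*-1).as_matrix()@R
def cur():
    from plant import r
    s=r.get_state();print(s["clock"],s["tool_pos"].round(4),s["contact_force"].round(1),s["opening"],s["finger_force"],s["q"].round(2));return T(s["tool_pos"],Ro.from_quat(s["eef_rot"]).as_matrix())
def rows(A,B,n):
    S=expm(np.real(logm(np.linalg.inv(A)@B))/n);print(n,"rows",S[:3,3].round(4),Ro.from_matrix(S[:3,:3]).as_rotvec().round(4));return S
E
sed -i 's/return Ro.from_rotvec(b.*/return Ro.from_rotvec(-b*np.radians(tilt)).as_matrix()@R/' h.py
python3 - <<'E'
from h import *
A=cur();R=down(-21.7);print("tilt check z-up lean", (-down(17.3,20)[:,2]).round(2))
B=T([.517,-.1465,.17],R);S=rows(A,B,20)
M=A
for i in range(20):
    M=M@S
    if i%4==3:print(M[:3,3].round(3))
E
```

```text
0.1 [0.2082 0.5888 0.238 ] [ 0.5  0.6 -0.7] 1.0042437974626175 0.0 [-1.2   0.69 -0.19  1.57  0.16  0.9  -0.22]
tilt check z-up lean [0.33 0.1  0.94]
20 rows [-0.0444 -0.0031  0.0034] [-0.0001  0.0001  0.0805]
[0.361 0.499 0.224]
[0.478 0.366 0.211]
[0.547 0.202 0.197]
[0.56  0.025 0.184]
[ 0.517 -0.147  0.17 ]
```

>>> {"op": "servo_tool", "data": {
  "translation": [
    [-0.0444,-0.0031,0.0034],
    [-0.0444,-0.0031,0.0034],
    [-0.0444,-0.0031,0.0034],
    [-0.0444,-0.0031,0.0034],
    [-0.0444,-0.0031,0.0034],
    [-0.0444,-0.0031,0.0034],
    [-0.0444,-0.0031,0.0034],
    [-0.0444,-0.0031,0.0034],
    [-0.0444,-0.0031,0.0034],
    [-0.0444,-0.0031,0.0034]
  ],
  "turn": [
    [0,0,0.0805],
    [0,0,0.0805],
    [0,0,0.0805],
    [0,0,0.0805],
    [0,0,0.0805],
    [0,0,0.0805],
    [0,0,0.0805],
    [0,0,0.0805],
    [0,0,0.0805],
    [0,0,0.0805]
  ],
  "grip": 1
}}

```text
clock: 1.35
tool_pos: [0.5194, 0.2858, 0.2042]
eef_rot: [0.543, 0.84, -0.0, -0.0]
contact_force: [0.4, -0.0, 0.4]
opening: 1.002
finger_force: 0.0
```

>>> {"op": "servo_tool", "data": {
  "translation": [
    [-0.0444,-0.0031,0.0034],
    [-0.0444,-0.0031,0.0034],
    [-0.0444,-0.0031,0.0034],
    [-0.0444,-0.0031,0.0034],
    [-0.0444,-0.0031,0.0034],
    [-0.0444,-0.0031,0.0034],
    [-0.0444,-0.0031,0.0034],
    [-0.0444,-0.0031,0.0034],
    [-0.0444,-0.0031,0.0034],
    [-0.0444,-0.0031,0.0034]
  ],
  "turn": [
    [0,0,0.0805],
    [0,0,0.0805],
    [0,0,0.0805],
    [0,0,0.0805],
    [0,0,0.0805],
    [0,0,0.0805],
    [0,0,0.0805],
    [0,0,0.0805],
    [0,0,0.0805],
    [0,0,0.0805]
  ]
}}

```text
clock: 2.6
tool_pos: [0.5158, -0.1475, 0.1703]
eef_rot: [0.828, 0.56, -0.0, -0.0]
contact_force: [-0.4, 1.2, 0.1]
opening: 0.997
finger_force: 0.0
```

>>> {"op": "servo_tool", "data": {
  "translation": [
    [0,0,0],
    [0,0,0]
  ],
  "turn": [
    [0,0,0],
    [0,0,0]
  ]
}}

```text
clock: 2.85
tool_pos: [0.5165, -0.1452, 0.1705]
eef_rot: [0.827, 0.562, 0.0, -0.0]
contact_force: [0.6, 0.4, 0.1]
opening: 1.001
finger_force: 0.0
```

```bash
python3 - <<'E'
from h import *
A=cur();print(np.degrees(np.arctan2(A[1,1],A[0,1])),A[:3,2].round(3))
rows(A,T([.517,-.1465,.075],down(-21.7)),4)
E
```

```text
2.85 [ 0.5165 -0.1452  0.1705] [0.6 0.4 0.1] 1.001418706221025 0.0 [ 0.12  0.68  0.11  1.91 -0.13  0.56 -0.06]
-21.64852709993798 [ 0.     0.001 -1.   ]
4 rows [-0.0003  0.0002  0.0239] [-0.0001 -0.0002  0.0002]
```

>>> {"op": "servo_tool", "data": {
  "translation": [
    [0,0,0.024],
    [0,0,0.024],
    [0,0,0.024],
    [0,0,0.023],
    [0,0,0]
  ],
  "turn": [
    [0,0,0],
    [0,0,0],
    [0,0,0],
    [0,0,0],
    [0,0,0]
  ]
}}

```text
clock: 3.48
tool_pos: [0.5159, -0.1438, 0.0744]
eef_rot: [0.827, 0.563, -0.0, -0.002]
contact_force: [-0.1, -1.2, 0.7]
opening: 1.003
finger_force: 0.0
```

>>> {"op": "servo_tool", "data": {
  "translation": [
    [0,0,0],
    [0,0,0],
    [0,0,0],
    [0,0,0],
    [0,0,0],
    [0,0,0],
    [0,0,0]
  ],
  "turn": [
    [0,0,0],
    [0,0,0],
    [0,0,0],
    [0,0,0],
    [0,0,0],
    [0,0,0],
    [0,0,0]
  ],
  "grip": 0,
  "grip_force": 20
}}

```text
clock: 4.35
tool_pos: [0.5162, -0.1461, 0.0757]
eef_rot: [0.828, 0.561, 0.0, -0.0]
contact_force: [1.4, -0.3, 0.3]
opening: 0.228
finger_force: 0.0
```

>>> {"op": "servo_tool", "data": {
  "translation": [
    [0,0,0],
    [0,0,0],
    [0,0,0],
    [0,0,0]
  ],
  "turn": [
    [0,0,0],
    [0,0,0],
    [0,0,0],
    [0,0,0]
  ]
}}

```text
clock: 4.85
tool_pos: [0.5162, -0.1461, 0.0756]
eef_rot: [0.828, 0.561, -0.0, -0.0]
contact_force: [-0.3, -0.3, -0.6]
opening: 0.104
finger_force: 20.0
```

Gripped (opening 0.104 is about 9 mm, which matches the bar). Now pushing the cover shut.

>>> {"op": "servo_tool", "data": {
  "translation": [
    [0,0.01,0],
    [0,0.01,0],
    [0,0.01,0],
    [0,0.01,0],
    [0,0.01,0],
    [0,0.01,0],
    [0,0.01,0],
    [0,0.01,0],
    [0,0.01,0],
    [0,0.005,0]
  ],
  "turn": [
    [0,0,0],
    [0,0,0],
    [0,0,0],
    [0,0,0],
    [0,0,0],
    [0,0,0],
    [0,0,0],
    [0,0,0],
    [0,0,0],
    [0,0,0]
  ]
}}

```text
clock: 6.1
tool_pos: [0.6054, -0.1815, 0.0757]
eef_rot: [0.828, 0.561, 0.0, 0.0]
contact_force: [-1.9, 1.2, 2.2]
opening: 0.1
finger_force: 20.0
```

>>> {"op": "servo_tool", "data": {
  "translation": [
    [0,0.002,0],
    [0,0.002,0],
    [0,0.002,0],
    [0,0,0],
    [0,0,0]
  ],
  "turn": [
    [0,0,0],
    [0,0,0],
    [0,0,0],
    [0,0,0],
    [0,0,0]
  ]
}}

```text
clock: 6.72
tool_pos: [0.606, -0.1818, 0.0756]
eef_rot: [0.828, 0.561, -0.003, -0.004]
contact_force: [-9.9, 5.4, 9.5]
opening: 0.108
finger_force: 20.1
```

>>> {"op": "servo_tool", "data": {
  "translation": [
    [0,-0.004,0],
    [0,0,0],
    [0,0,0],
    [0,0,0],
    [0,0,0],
    [0,0,0]
  ],
  "turn": [
    [0,0,0],
    [0,0,0],
    [0,0,0],
    [0,0,0],
    [0,0,0],
    [0,0,0]
  ],
  "grip": 1
}}

```text
clock: 7.48
tool_pos: [0.6065, -0.182, 0.0757]
eef_rot: [0.828, 0.561, 0.0, 0.0]
contact_force: [-0.0, 0.5, 0.0]
opening: 0.756
finger_force: 0.0
```

>>> {"op": "servo_tool", "data": {
  "translation": [
    [0,0,-0.01],
    [0,0,-0.03],
    [0,0,-0.04],
    [0,0,-0.04],
    [0,0,-0.02]
  ],
  "turn": [
    [0,0,0],
    [0,0,0],
    [0,0,0],
    [0,0,0],
    [0,0,0]
  ]
}}

```text
clock: 8.1
tool_pos: [0.6074, -0.1825, 0.219]
eef_rot: [0.828, 0.561, 0.001, 0.002]
contact_force: [0.8, -0.4, -0.2]
opening: 1.002
finger_force: 0.0
```

```bash
python3 - <<'E'
from h import *
A=cur()
S=rows(A,T([.632,.184,.215],down(17.3)),10)
M=A
for i in range(10):
    M=M@S;print(M[:3,3].round(3),end=' ')
E
```

```text
8.1 [ 0.6074 -0.1825  0.219 ] [ 0.8 -0.4 -0.2] 1.0018389903518365 0.0 [ 0.15  0.72  0.13  1.57 -0.12  0.85 -0.05]
10 rows [ 0.0374 -0.0002  0.0004] [ 0.0004  0.0001 -0.0681]
[ 0.621 -0.148  0.219] [ 0.632 -0.112  0.218] [ 0.641 -0.076  0.218] [ 0.647 -0.039  0.217] [ 0.651 -0.001  0.217] [0.652 0.036 0.217] [0.651 0.073 0.216] [0.647 0.111 0.216] [0.641 0.148 0.215] [0.632 0.184 0.215]
```

>>> {"op": "servo_tool", "data": {
  "translation": [
    [0.0374,0,0.0004],
    [0.0374,0,0.0004],
    [0.0374,0,0.0004],
    [0.0374,0,0.0004],
    [0.0374,0,0.0004],
    [0.0374,0,0.0004],
    [0.0374,0,0.0004],
    [0.0374,0,0.0004],
    [0.0374,0,0.0004],
    [0.0374,0,0.0004]
  ],
  "turn": [
    [0,0,-0.0681],
    [0,0,-0.0681],
    [0,0,-0.0681],
    [0,0,-0.0681],
    [0,0,-0.0681],
    [0,0,-0.0681],
    [0,0,-0.0681],
    [0,0,-0.0681],
    [0,0,-0.0681],
    [0,0,-0.0681]
  ]
}}

```text
clock: 9.35
tool_pos: [0.6329, 0.185, 0.2125]
eef_rot: [0.592, 0.806, 0.0, 0.0]
contact_force: [-0.3, -0.0, -0.0]
opening: 1.003
finger_force: 0.0
```

>>> {"op": "servo_tool", "data": {
  "translation": [
    [0,0,0],
    [0,0,0]
  ],
  "turn": [
    [0,0,0],
    [0,0,0]
  ]
}}

```text
clock: 9.6
tool_pos: [0.6333, 0.1826, 0.2122]
eef_rot: [0.593, 0.805, -0.0, 0.001]
contact_force: [1.5, -1.4, -0.5]
opening: 0.999
finger_force: 0.0
```

```bash
python3 - <<'E'
from h import *
from plant import optics
d=optics.snapshot("side");W=cloud(d);p=W[roi(W,.38,.72,-.26,-.04,.085,.11)];print("cbar",p.mean(0).round(4),len(p))
d=optics.snapshot("top");W=cloud(d);p=W[roi(W,.38,.72,-.26,-.04,.085,.11)];print("cbar",p.mean(0).round(4),len(p))
A=cur();print(np.degrees(np.arctan2(A[1,1],A[0,1])),A[:3,2].round(3))
rows(A,T([.632,.184,.128],down(17.3)),4)
E
```

```text
cbar [ 0.602  -0.1906  0.0943] 80
cbar [ 0.6063 -0.1826  0.0967] 123
9.7 [0.6336 0.1817 0.2121] [ 0.5 -0.5  0.9] 0.9989174788098817 0.0 [-0.35  0.76 -0.01  1.49  0.01  0.89 -0.06]
17.13745404063571 [ 0.001 -0.001 -1.   ]
4 rows [ 0.0007 -0.0002  0.021 ] [ 0.0001  0.0004 -0.0007]
```

>>> {"op": "servo_tool", "data": {
  "translation": [
    [0.001,0,0.022],
    [0.001,0,0.022],
    [0,0,0.022],
    [0,0,0.02],
    [0,0,0]
  ],
  "turn": [
    [0,0,0],
    [0,0,0],
    [0,0,0],
    [0,0,0],
    [0,0,0]
  ]
}}

```text
clock: 10.32
tool_pos: [0.6316, 0.1839, 0.1243]
eef_rot: [0.594, 0.805, -0.002, -0.001]
contact_force: [0.3, 0.3, 0.1]
opening: 1.001
finger_force: 0.0
```

>>> {"op": "servo_tool", "data": {
  "translation": [
    [0,0,0],
    [0,0,0],
    [0,0,0],
    [0,0,0],
    [0,0,0],
    [0,0,0],
    [0,0,0],
    [0,0,0],
    [0,0,0],
    [0,0,0]
  ],
  "turn": [
    [0,0,0],
    [0,0,0],
    [0,0,0],
    [0,0,0],
    [0,0,0],
    [0,0,0],
    [0,0,0],
    [0,0,0],
    [0,0,0],
    [0,0,0]
  ],
  "grip": 0,
  "grip_force": 30
}}

```text
clock: 11.58
tool_pos: [0.632, 0.1857, 0.1256]
eef_rot: [0.593, 0.805, -0.0, -0.0]
contact_force: [-2.0, -0.1, 0.2]
opening: 0.101
finger_force: 29.8
```

>>> {"op": "servo_tool", "data": {
  "translation": [
    [0,0,0],
    [0,0,0]
  ],
  "turn": [
    [0,0,0],
    [0,0,0]
  ]
}}

```text
clock: 11.82
tool_pos: [0.6319, 0.1857, 0.1256]
eef_rot: [0.593, 0.805, -0.0, -0.0]
contact_force: [-2.6, -0.7, 1.7]
opening: 0.1
finger_force: 29.8
```

```bash
cat > arc.py <<'E'
from h import *
A=cur();y=A[:3,1]*[1,1,0];y/=np.linalg.norm(y)
c0=np.array([.6325,.185,.141]);loc=np.linalg.inv(A)@[*c0,1];print("bar in tool",loc.round(4))
L=np.array([0,0,.141-A[2,3]]);d=-L[2]   # bar d behind TCP
h=np.array([*(A[:2,3]-.175*y[:2]),.1]);print("hinge",h)
N=30;yaw=np.degrees(np.arctan2(y[1],y[0]));M=A
for i in range(1,N+1):
    a=np.radians(50*i/N);t=-20*i/N
    bar=h+y*(.175*np.cos(a)-.041*np.sin(a))+np.array([0,0,.175*np.sin(a)+.041*np.cos(a)])
    R=down(yaw,t);B=T(bar+R[:,2]*-d,R);D=np.linalg.inv(M)@B;M=B
    print(i,D[:3,3].round(4),Ro.from_matrix(D[:3,:3]).as_rotvec().round(4),B[:3,3].round(3))
E
python3 arc.py
```

```text
11.825 [0.6319 0.1857 0.1256] [-2.6 -0.7  1.7] 0.10021745439549183 29.84709894284606 [-0.35  0.87 -0.01  1.55  0.01  0.72 -0.07]
bar in tool [-8.00e-04  3.00e-04 -1.54e-02  1.00e+00]
hinge [0.46487007 0.13365249 0.1       ]
1 [ 0.     -0.0011 -0.0051] [-0.0125 -0.0001 -0.    ] [0.631 0.185 0.131]
2 [ 0.     -0.0012 -0.0051] [-0.0116 -0.     -0.    ] [0.63  0.185 0.136]
3 [ 0.     -0.0013 -0.005 ] [-0.0116  0.     -0.    ] [0.628 0.185 0.141]
4 [ 0.     -0.0014 -0.005 ] [-0.0116 -0.      0.    ] [0.627 0.184 0.146]
5 [ 0.     -0.0014 -0.005 ] [-0.0116  0.     -0.    ] [0.625 0.184 0.151]
6 [-0.     -0.0015 -0.0049] [-0.0116 -0.      0.    ] [0.624 0.183 0.155]
7 [ 0.     -0.0016 -0.0049] [-0.0116 -0.     -0.    ] [0.622 0.183 0.16 ]
8 [-0.     -0.0017 -0.0049] [-0.0116  0.     -0.    ] [0.62  0.182 0.165]
9 [-0.     -0.0018 -0.0048] [-0.0116  0.     -0.    ] [0.618 0.181 0.17 ]
10 [ 0.     -0.0019 -0.0048] [-0.0116  0.     -0.    ] [0.615 0.181 0.174]
11 [ 0.     -0.0019 -0.0048] [-0.0116  0.     -0.    ] [0.613 0.18  0.179]
12 [ 0.     -0.002  -0.0047] [-0.0116 -0.     -0.    ] [0.61
[... 664 characters left out ...]
    ] [0.583 0.17  0.219]
22 [ 0.     -0.0028 -0.0043] [-0.0116 -0.     -0.    ] [0.579 0.169 0.223]
23 [ 0.     -0.0029 -0.0042] [-0.0116  0.     -0.    ] [0.576 0.168 0.226]
24 [-0.     -0.003  -0.0042] [-0.0116  0.     -0.    ] [0.572 0.167 0.229]
25 [-0.     -0.003  -0.0041] [-0.0116 -0.      0.    ] [0.568 0.166 0.232]
26 [ 0.     -0.0031 -0.0041] [-0.0116  0.     -0.    ] [0.564 0.165 0.235]
27 [ 0.     -0.0032 -0.004 ] [-0.0116  0.     -0.    ] [0.56  0.163 0.238]
28 [-0.     -0.0033 -0.0039] [-0.0116  0.     -0.    ] [0.556 0.162 0.241]
29 [ 0.     -0.0033 -0.0039] [-0.0116 -0.     -0.    ] [0.552 0.161 0.243]
30 [ 0.     -0.0034 -0.0038] [-0.0116  0.     -0.    ] [0.547 0.159 0.246]
```

>>> {"op": "servo_tool", "data": {
  "translation": [
    [0,-0.0011,-0.0051],
    [0,-0.0012,-0.0051],
    [0,-0.0013,-0.005],
    [0,-0.0014,-0.005],
    [0,-0.0014,-0.005],
    [0,-0.0015,-0.0049],
    [0,-0.0016,-0.0049],
    [0,-0.0017,-0.0049],
    [0,-0.0018,-0.0048],
    [0,-0.0019,-0.0048]
  ],
  "turn": [
    [-0.0116,0,0],
    [-0.0116,0,0],
    [-0.0116,0,0],
    [-0.0116,0,0],
    [-0.0116,0,0],
    [-0.0116,0,0],
    [-0.0116,0,0],
    [-0.0116,0,0],
    [-0.0116,0,0],
    [-0.0116,0,0]
  ]
}}

```text
clock: 13.08
tool_pos: [0.6155, 0.1806, 0.1745]
eef_rot: [0.592, 0.804, 0.047, 0.035]
contact_force: [-2.0, -0.3, -5.7]
opening: 0.106
finger_force: 30.0
```

```bash
cat > ang.py <<'E'
from h import *
from plant import optics
A=cur();h=np.array([.465,.1337,.1]);y=np.array([np.cos(.302),np.sin(.302),0])
b=A[:3,3]-A[:3,2]*.0154-h;print("bar off-plane",(b-y*(b@y))[:2].round(4),"radius",np.hypot(b@y,b[2]).round(4),"(.1797)","lid from bar deg",np.degrees(np.arctan2(b[2],b@y)-np.arctan2(.041,.175)).round(1))
x=np.array([-y[1],y[0],0])
for n in("side","top"):
    d=optics.snapshot(n);cv2.imwrite(f"pics/{n}_{int(A[2,3]*1000)}.png",d["img"][:,:,::-1]);W=cloud(d)-h;u=W@y;v=W@x;w=W[...,2]
    m=(np.abs(v)<.095)&(w>.015)&(u>.01)&(np.hypot(u,w)<.225)
    ph=np.degrees(np.arctan2(w[m],u[m]));print(n,m.sum(),"cloud angle pct",np.percentile(ph,[10,25,40,50,60,75,90]).round(1))
E
python3 ang.py
```

```text
13.075 [0.6155 0.1806 0.1745] [-2.  -0.3 -5.7] 0.10576086721314162 29.978540246374905 [-0.36  0.74 -0.01  1.7   0.02  0.58 -0.08]
bar off-plane [-0.  0.] radius 0.1799 (.1797) lid from bar deg 16.8
side 3098 cloud angle pct [17.7 18.6 19.5 20.4 22.  32.6 62.4]
top 3507 cloud angle pct [18.8 19.6 20.5 21.5 23.1 27.1 59. ]
```

>>> {"op": "servo_tool", "data": {
  "translation": [
    [0,-0.0019,-0.0048],
    [0,-0.002,-0.0047],
    [0,-0.0021,-0.0047],
    [0,-0.0022,-0.0047],
    [0,-0.0023,-0.0046],
    [0,-0.0024,-0.0046],
    [0,-0.0024,-0.0045],
    [0,-0.0025,-0.0045],
    [0,-0.0026,-0.0044],
    [0,-0.0027,-0.0044]
  ],
  "turn": [
    [-0.0116,0,0],
    [-0.0116,0,0],
    [-0.0116,0,0],
    [-0.0116,0,0],
    [-0.0116,0,0],
    [-0.0116,0,0],
    [-0.0116,0,0],
    [-0.0116,0,0],
    [-0.0116,0,0],
    [-0.0116,0,0]
  ]
}}

```text
clock: 14.42
tool_pos: [0.5868, 0.1717, 0.216]
eef_rot: [0.589, 0.8, 0.094, 0.069]
contact_force: [1.0, 0.9, -6.3]
opening: 0.1
finger_force: 30.0
```

>>> {"op": "servo_tool", "data": {
  "translation": [
    [0,-0.0027,-0.0043],
    [0,-0.0028,-0.0043],
    [0,-0.0029,-0.0042],
    [0,-0.003,-0.0042],
    [0,-0.003,-0.0041],
    [0,-0.0031,-0.0041],
    [0,-0.0032,-0.004],
    [0,-0.0033,-0.0039],
    [0,-0.0033,-0.0039],
    [0,-0.0034,-0.0038]
  ],
  "turn": [
    [-0.0116,0,0],
    [-0.0116,0,0],
    [-0.0116,0,0],
    [-0.0116,0,0],
    [-0.0116,0,0],
    [-0.0116,0,0],
    [-0.0116,0,0],
    [-0.0116,0,0],
    [-0.0116,0,0],
    [-0.0116,0,0]
  ]
}}

```text
clock: 15.68
tool_pos: [0.5484, 0.1597, 0.2469]
eef_rot: [0.584, 0.793, 0.141, 0.103]
contact_force: [3.9, 1.3, 0.4]
opening: 0.102
finger_force: 30.0
```

>>> {"op": "servo_tool", "data": {
  "translation": [
    [0,0,0],
    [0,0,0],
    [0,0,0],
    [0,0,0],
    [0,0,0],
    [0,0,0],
    [0,0,0],
    [0,0,0]
  ],
  "turn": [
    [0,0,0],
    [0,0,0],
    [0,0,0],
    [0,0,0],
    [0,0,0],
    [0,0,0],
    [0,0,0],
    [0,0,0]
  ]
}}

```text
clock: 16.68
tool_pos: [0.5489, 0.1598, 0.2466]
eef_rot: [0.584, 0.793, 0.141, 0.103]
contact_force: [5.1, 2.2, 2.9]
opening: 0.097
finger_force: 30.0
```

```bash
python3 ang.py; ls pics
```

```text
16.675 [0.5489 0.1598 0.2466] [5.1 2.2 2.9] 0.09689898437423575 30.00055968761444 [-0.4   0.5   0.03  2.07  0.05  0.23 -0.12]
bar off-plane [ 0. -0.] radius 0.181 (.1797) lid from bar deg 49.7
side 3025 cloud angle pct [50.1 50.8 51.5 52.2 52.9 55.4 62.9]
top 3230 cloud angle pct [50.6 50.9 51.2 51.5 52.  53.2 57.6]
side0.png
side_174.png
side_246.png
top0.png
top_174.png
top_246.png
```

View pics/side_246.png

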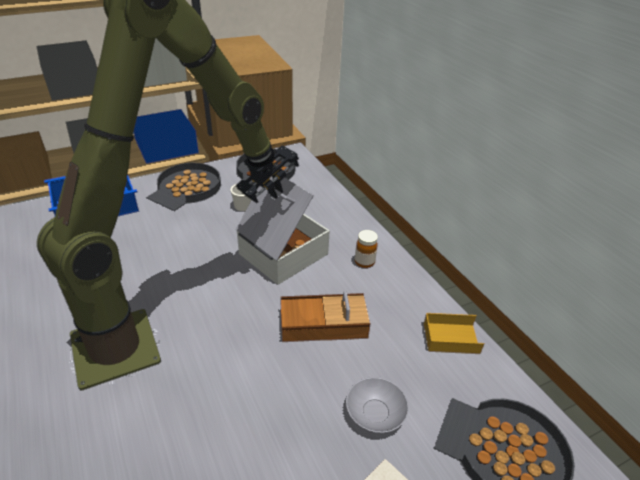

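The picture shows the lid held up by the gripper near (270,190) and the cover shut at (347,308). The jar (367,248) and the pan (376,408) are where they started. The mortar stands behind the gripper near (240,197).

```bash
python3 -c "
from plant import r
print(r.finish_job())"
```

```text
the job is handed in; nothing more can be done
None
```

The job is handed in: the weight box cover is shut against its stop, the gripper is holding the lid steady at about 50 degrees (49.7 measured from the tool pose), and the jar, mortar and pan were not touched; the hand-in returned no verdict.

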